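# Free the shaker clamp and load the sample bottle

### The job

Someone parked the salt jar on the orbital shaker, right behind the sprung clamp jaw, so the clamp cannot open. Take the jar off and stand it upright on the bench, then load the larger of the two amber bottles from the front row: push the jaw back with the bottle, set it down gently on the platform between the jaw and the two front pins and let go, so that it stands upright, held by the spring against both pins. Leave the other bottles and the timer where they are.

Things in the scene. Friction and masses are not known exactly. Their poses are not given: they have to be found in the camera images.
- shaker: white orbital shaker fixed to the bench, base 180 (x) x 160 (y) mm; origin: centre of its underside; x points from its front panel to its back, z up. Flat platform 62 mm above the bench. On it, front to back: two fixed pins, the sprung jaw, the rear bracket; two guide rods (8 mm thick, 20 mm above the platform, at y +-52 mm) run from jaw to bracket
- jaw (a joint): sprung jaw, an upright plate 124 mm wide, 12 mm thick, 60 mm tall, its top 14 mm leaning back. 0 = shut, pad face at shaker x -40 mm; grows to 0.036 m as it is pushed to shaker +x, against a spring of 2 N (shut) to 5 N (open); shuts by itself. At 0.0255 it holds the amber bottle against both pins. With the jar behind it, it opens 0.018 at most
- jaw_pad (a point): centre of the jaw's rubber pad face, 26 mm above the platform; moves with the jaw; axes as the shaker's
- berth (a point): point on the platform where the centre of the amber bottle's underside stands when it touches both pins (shaker x -41.5, y 0, z 62 mm); axes as the shaker's. The two front pins: rubber, diameter 18 mm, 26 mm tall, at shaker x -70, y +-22 mm
- salt_jar: short clear glass jar of white powder with a white ribbed cap, diameter 49 mm, 70 mm tall, about 0.14 kg; origin at the centre of its underside, z up. Stands on the platform between jaw and rear bracket, only a few mm from each: grip it along the shaker's y, 40 to 50 mm above its foot
- amber_bottle: amber glass bottle with a black cap, the larger of the two in the front row: body diameter 54 mm, 112 mm tall with the cap, to be gripped round the body 70 to 80 mm above its foot, about 0.26 kg; origin at the centre of its underside, z up. Stands in the front row on the bench
- white_bottle: bystander in the front row: white plastic bottle, diameter 60 mm, 118 mm tall; origin at the centre of its underside. Behind the front row stands the glass balance cabinet, 0.33 m tall, x over 0.55, y -0.03 to 0.19 m; the bench ends at x 0.33 and y 0.27, and a marker lies along its front edge at x 0.36
- dropper_bottle: bystander in the front row: a small amber bottle with a black cap, diameter 32 mm, 72 mm tall; origin at the centre of its underside
- lab_timer: bystander: white bench timer, 33 x 68 mm and 56 mm tall, right of the front row, beside the stirrer; origin at the centre of its underside. The stirrer with its glass cell and rod (0.3 m tall) fills x 0.39 to 0.56, y -0.32 to -0.45 m: keep the arm clear of it
- bracket (a point): middle of the rear bracket's front face, at platform height (shaker x +40, y 0, z 62 mm); the bracket is 36 mm tall and 130 mm wide; two lower spring barrels behind it; axes as the shaker's

How it is judged:
On the way, in this order (a step that is already met when the one before it is completed fails the run):
1. the salt jar stands upright on the bench, off the shaker (height (world z) of salt_jar below 0.008 m and angle between salt_jar's own z axis and vertical below 0.1 rad), for 0.2 s.
2. the amber bottle stands on the platform in its berth with the jaw on it (distance between amber_bottle and berth below 0.012 m and value of joint jaw above 0.021 m), for 0.2 s.
At the end, for the whole second after the job is handed in: The amber bottle stands upright (0.06 rad) on the platform (5 mm), within 5 mm of the berth point where it touches both pins, with the sprung jaw resting on it (0.022 to 0.030 m); the salt jar stands upright (0.1 rad) on the bench; both released and at rest (all of step 1 and horizontal distance between amber_bottle and berth below 0.005 m and z of amber_bottle in the frame of berth below 0.005 m and angle between amber_bottle's own z axis and vertical below 0.06 rad and value of joint jaw between 0.022 and 0.03 m and linear speed of each of amber_bottle, salt_jar below 0.02 m/s and height (world z) of salt_jar above -0.01 m).
It fails at once if the other bottles or the timer are moved by more than 25 mm (distance of any of white_bottle, dropper_bottle, lab_timer from where it was at the start of the episode above 0.025 m).
It fails at once if the amber bottle or the salt jar is tipped over (angle between any of amber_bottle, salt_jar's own z axis and vertical above 0.7 rad).
It fails at once if the bottle is slammed onto the shaker, with a blow of over 150 N (contact force between amber_bottle and shaker above 150 N).
It also fails if it takes over 56 s, if anything falls off the work surface, if the arm or the gripper's body presses on something with over 40 N, if the wrist force passes 120 N, or if a joint passes its speed limit or range.

### The arm

A 6-joint arm with a two-finger parallel gripper is mounted at the origin on a cart in front of the work surface, level with it; the furniture and walls round the work are solid. World frame = base frame: x ahead of the robot, y to its left, z up, the work surface at z = 0. Lengths are in m, angles in rad, forces in N, time in s.
With the tool pointing down it reaches from about 0.325 to 0.775 m from the base axis. Payload 5.5 kg.
Tool frame: the origin (TCP) lies midway between the tips of the shut fingers; the grasp point (between the pads) lies 19 mm behind it; z points along the fingers, y is the line along which they close (so a half turn about z gives the same grasp; the last joint's range is limited). The gripper opens to 85 mm and grips with 20 to 120 N. Pads are 22 mm wide; open, the fingers measure 114 mm over their backs; the gripper's body (76 mm by 85 mm) begins 54 mm behind the grasp point. The pads swing forward as they close: fully open they stand 13 mm farther back than shut.
Start: joints at [1.1, 0.091, 1.231, -0, 1.82, -0.057], TCP at [0.241, 0.549, 0.231] pointing down, gripper open.
Joint ranges: [-2.87, 2.87], [-0.86, 2.18], [0.17, 2.46], [-1.51, 4.65], [0.06, 2.69], [-2.65, 2.65]. Speed limits (rad/s): [2.57, 2.57, 3.01, 3.14, 3.14, 3.14].

### API

Orientations are given as [roll, pitch, yaw] about the fixed x, y, z axes, in that order (R = Rz(yaw) Ry(pitch) Rx(roll)).
In Python, from plant import robot, observe, imaging, spotter gives the robot as it stands. Calls block until the motion is done:
- robot.goto(position, orientation): joint-space move of the TCP to a pose.
- robot.line_to(position, rot=None, feed=0.15, force_limit=None): straight line of the TCP; rot=None keeps the orientation; feed is the mean speed in m/s. With force_limit (N) it stops when the force on the tool has changed by that much, and returns True; else False.
- robot.movej(angles): joint-space move.
- robot.move_gripper(opening, grip_force=None): finger opening in m; grip_force is the grip in N (None keeps the last); returns when the fingers have stopped.
- robot.pause(seconds).
- robot.solve_ik(position, orientation): joint angles nearest the present ones, or None.
- observe(): the state.
- imaging.grab_frame(name): name is "scene" or "side" or "wrist"; returns (picture, depth): 384x512x3 uint8, red, green, blue; 384x512 float32, m along the optical axis (not along the pixel's ray), 0 where there is no reading.
- imaging.calibration(name): a dict with "intrinsics" (3x3 intrinsics, pixels), "camera_from_world" (4x4, takes a point from world to camera coordinates). Camera axes: x right, y down, z forward; pixel columns grow to the right and rows downward; lengths in m; the calibration is good to about 2 mm. A picture is of the moment at which its call begins: read the wrist's pose just before it. calibration takes no time and is no camera call; for the wrist camera it gives the pose at the moment of the call.
A pose or a line that the arm cannot do raises robot.PlanningError and nothing moves.
- robot.job_done(): hands the job in; it is judged then, once.
Trained networks look in the newest picture that a camera, given by its name, has taken for a name from the list of things; names that differ only in an ending like _2 or _b are one class to them, and where a whole thing is asked for, a point or a joint stands for the part that bears it (a point fixed in the world has none). Each returns a list of dicts, best first, with "score" (0 to 1); they miss things now and then, are a little off and sometimes report something else, mostly with a low value. They report only what shows in the picture. A call takes as long as a camera call.
- spotter.boxes_of(camera, query): "centre" ([x, y, z] in m, in world coordinates, good to about 4 mm: the middle of the surface that is visible of it).
- spotter.cut_out(camera, query): "mask" (384x512 bool, what is visible of it).
The state is a dict: "time": time; "q": joint angles; "joint_vel": joint speeds; "joint_efforts": joint torques, N m; "tcp_pos": TCP position; "ee_rot": TCP orientation; "force": force on the tool from outside, world axes, zero at the start; "torque": the same for the moment, N m; "gripper_width": finger opening in m; "gripper_force": force on a finger pad.
Only numpy, scipy, OpenCV 4.12 (cv2) and the standard library are available. Lean on these libraries where they do the work, as an engineer would, in place of code of your own. Each camera call takes 0.05 s, during which the arm holds its last target. There are 200 camera calls.

## Working session

There is one attempt and no reset: what is moved stays moved. The work goes in short steps, each a Python script; the robot and the scene stay as the last script left them, time stands still between calls to the robot, and variables do not carry over. Pictures are saved under pics/ and viewed, at most 10 in all, crops included, and the job is handed in when it is done.

```bash
mkdir -p pics; ls; cat > h.py <<'E'
import numpy as np, cv2
from plant import robot, observe, imaging, spotter
def grab(n,save=None):
    c=imaging.calibration(n); p,d=imaging.grab_frame(n)
    if save: cv2.imwrite('pics/'+save,p[:,:,::-1])
    return p,d,c
def cloud(d,c,mask=None):
    K=c['intrinsics'];T=np.linalg.inv(np.array(c['camera_from_world']))
    m=(d>0) if mask is None else (d>0)&mask
    v,u=np.nonzero(m);z=d[v,u]
    P=np.c_[(u-K[0][2])*z/K[0][0],(v-K[1][2])*z/K[1][1],z]
    return P@T[:3,:3].T+T[:3,3],u,v
E
python3 - <<'E'
from h import *
print(observe())
for n in ['scene','side']:
    p,d,c=grab(n,n+'0.png')
    for q in ['shaker','jaw','salt_jar','amber_bottle','white_bottle','dropper_bottle','lab_timer','jaw_pad','bracket']:
        print(n,q,[(np.round(b['centre'],3).tolist(),round(b['score'],2)) for b in spotter.boxes_of(n,q)][:3])
a=[cv2.imread('pics/scene0.png'),cv2.imread('pics/side0.png')]
cv2.imwrite('pics/both0.png',cv2.resize(np.vstack(a),(400,600)))
E
```

```text
pics
{'time': 0.0, 'q': array([ 1.10033782e+00,  9.18882039e-02,  1.23192717e+00, -1.84419429e-07,
        1.81979950e+00, -5.66977302e-02]), 'joint_vel': array([ 0.00235568, -0.00193777,  0.00109829,  0.00074951,  0.00028383,
       -0.00044922]), 'joint_efforts': array([-9.98645646e-05, -4.58729589e+01, -4.18024671e+01, -1.01592943e-04,
        1.17393181e-02, -2.95716313e-05]), 'tcp_pos': array([0.24110083, 0.54910751, 0.23010999]), 'ee_rot': array([-3.13957368e+00, -1.14415129e-04,  2.72783171e+00]), 'force': array([0.01909259, 0.82269914, 0.07983214]), 'torque': array([-0.03513014,  0.03325591, -0.04054511]), 'gripper_force': 0.0, 'gripper_width': 0.08526075863696687}
scene shaker [([0.592, -0.209, 0.059], 0.91)]
scene jaw [([0.586, -0.204, 0.099], 0.57)]
scene salt_jar [([0.629, -0.229, 0.118], 0.58)]
scene amber_bottle [([0.426, -0.054, 0.078], 0.97)]
scene white_bottle [([0.43, 0.172, 0.074], 0.73)]
scene dropper_bottle [([0.432, 0.074, 0.046], 0.72), ([0.384, -0.267, 0.048], 0.34), ([0.43, 0.172, 0.075], 0.27)]
scene lab_timer [([0.385, -0.264, 0.051], 0.65)]
scene jaw_pad [([0.589, -0.206, 0.101], 0.82)]
scene bracket [([0.59, -0.21, 0.062], 0.84)]
side shaker [([0.631, -0.25, 0.062], 0.62)]
side jaw [([0.594, -0.211, 0.09], 0.84), ([0.389, -0.282, 0.038], 0.7)]
side salt_jar [([0.63, -0.232, 0.11], 0.94)]
side amber_bottle [([0.433, -0.058, 0.071], 0.76)]
side white_bottle [([0.63, -0.234, 0.111], 0.3)]
side dropper_bottle []
side lab_timer [([0.39, -0.279, 0.036], 0.86)]
side jaw_pad [([0.594, -0.211, 0.087], 0.67)]
side bracket [([0.632, -0.252, 0.061], 0.97)]
```

View pics/scene0.png

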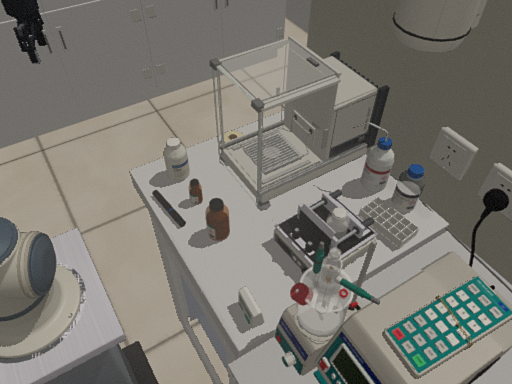

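View pics/side0.png

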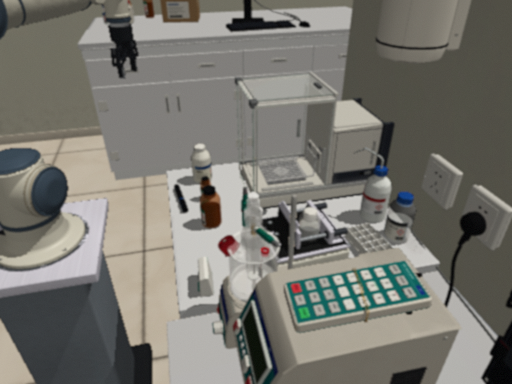

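```bash
python3 - <<'E'
from h import *
for n in ['scene','side']:
    p,d,c=grab(n)
    P,u,v=cloud(d,c)
    m=(abs(P[:,2]-.062)<.006)&(P[:,0]>.44)&(P[:,0]<.85)&(P[:,1]>-.4)&(P[:,1]<0)
    r=cv2.minAreaRect((P[m,:2]*1000).astype(np.float32)); print(n,'plat',r,np.median(P[m,2]))
    for q in ['salt_jar','amber_bottle','jaw','shaker']:
        r=spotter.cut_out(n,q)
        if not r: continue
        X,_,_=cloud(d,c,r[0]['mask'])
        print(n,q,r[0]['score'],len(X),np.percentile(X,[2,50,98],axis=0).round(3).tolist())
        if q=='jaw':
            for lo,hi in[(.065,.105),(.108,.13)]:
                mm=(X[:,2]>lo)&(X[:,2]<hi)
                if mm.sum()>10: print('  jaw',cv2.minAreaRect((X[mm,:2]*1000).astype(np.float32)))
        if q in('salt_jar','amber_bottle'):
            t=X[X[:,2]>np.percentile(X[:,2],98)-.006]; print('  top',len(t),t.mean(0).round(4),np.ptp(t,axis=0).round(3))
E
```

```text
scene plat ((645.68505859375, -137.20718383789062), (408.48480224609375, 274.3357238769531), 0.0538463369011879) 0.06136663332532244
scene salt_jar 0.89 497 [[0.615, -0.239, 0.077], [0.629, -0.226, 0.12], [0.651, -0.2, 0.134]]
  top 146 [ 0.6371 -0.216   0.1311] [0.034 0.032 0.007]
scene amber_bottle 0.76 871 [[0.408, -0.064, 0.003], [0.427, -0.053, 0.074], [0.456, -0.022, 0.113]]
  top 132 [ 0.4342 -0.0386  0.1117] [0.031 0.031 0.008]
scene jaw 0.97 905 [[0.585, -0.256, 0.073], [0.591, -0.204, 0.101], [0.653, -0.141, 0.123]]
  jaw ((623.4295654296875, -196.66180419921875), (75.67451477050781, 121.72687530517578), 4.331860542297363)
  jaw ((593.2837524414062, -198.80340576171875), (13.58372974395752, 119.54878234863281), 3.2159361839294434)
scene shaker 0.92 4320 [[0.534, -0.274, 0.014], [0.593, -0.207, 0.063], [0.712, -0.124, 0.121]]
side plat ((650.114990234375, -137.58619689941406), (409.66448974609375, 278.2161560058594), 2.6974241733551025) 0.05976533465701639
side salt_jar 0.87 498 [[0.613, -0.242, 0.077], [0.63, -0.234, 0.111], [0.652, -0.21, 0.13]]
  top 118 [ 0.6346 -0.2225  0.1283] [0.031 0.033 0.007]
side amber_bottle 0.58 689 [[0.409, -0.068, 0.008], [0.431, -0.061, 0.065], [0.454, -0.035, 0.11]]
  top 73 [ 0.4326 -0.0446  0.1088] [0.03  0.028 0.007]
side jaw 0.72 550 [[0.583, -0.263, 0.011], [0.593, -0.211, 0.088], [0.665, -0.029, 0.121]]
  jaw ((625.3549194335938, -201.94891357421875), (80.59221649169922, 117.32462310791016), 4.675082206726074)
  jaw ((592.9908447265625, -203.8211669921875), (12.176660537719727, 118.0866470336914), 3.6872198581695557)
side shaker 0.77 2949 [[0.551, -0.28, 0.027], [0.628, -0.252, 0.06], [0.712, -0.137, 0.117]]
```

Scene view: the amber bottle is at about (218,218), the shaker at about (325,235) with the jar behind the jaw at (338,218), the dropper at (195,190), and the timer at (250,305). The side view agrees. Next I'll go over the shaker for a closer wrist look.

```bash
python3 - <<'E'
from h import *
pi=np.pi
for w in [([.32,.25,.36],[pi,0,pi]),([.36,-.05,.36],[pi,0,pi])]:
    robot.goto(*w)
p,d,c=grab('wrist','w1.png')
for q in ['amber_bottle']:
    print(q,[(np.round(b['centre'],4).tolist(),round(b['score'],2)) for b in spotter.boxes_of('wrist',q)][:2])
robot.goto([.57,-.205,.34],[pi,0,pi])
p,d,c=grab('wrist','w2.png'); np.savez('w2.npz',d=d,K=c['intrinsics'],T=c['camera_from_world'])
T=np.linalg.inv(np.array(c['camera_from_world']));print('cam',T[:3,3],T[:3,2]); print(c['intrinsics'])
for q in ['jaw','salt_jar','bracket']:
    r=spotter.cut_out('wrist',q)
    if not r: continue
    X,_,_=cloud(d,c,r[0]['mask'])
    t=X[X[:,2]>np.percentile(X[:,2],95)-.005]
    print(q,r[0]['score'],len(X),np.percentile(X,[2,50,98],axis=0).round(3).tolist(),'top',t.mean(0).round(4),np.ptp(t,axis=0).round(3))
    print(cv2.minAreaRect((t[:,:2]*1000).astype(np.float32)))
o=observe();print(o['time'],o['q'],o['tcp_pos'])
a=[cv2.imread('pics/w1.png'),cv2.imread('pics/w2.png')]
cv2.imwrite('pics/w12.png',cv2.resize(np.vstack(a),(400,600)))
E
```

```text
amber_bottle [([0.4244, -0.0384, 0.0866], 0.86)]
cam [ 0.50564535 -0.20348849  0.48417317] [ 2.61327451e-01  8.34872193e-04 -9.65249847e-01]
[[291.12231645   0.         250.72640122]
 [  0.         291.12231645 192.27440056]
 [  0.           0.           1.        ]]
jaw 0.62 1902 [[0.586, -0.255, 0.072], [0.595, -0.199, 0.109], [0.66, -0.141, 0.124]] top [ 0.5976 -0.1983  0.1222] [0.011 0.099 0.007]
((597.6917724609375, -198.38697814941406), (8.173194885253906, 99.42395782470703), 3.257880926132202)
salt_jar 0.95 1129 [[0.616, -0.236, 0.081], [0.63, -0.214, 0.127], [0.653, -0.194, 0.134]] top [ 0.6387 -0.2154  0.1318] [0.033 0.034 0.006]
((639.2217407226562, -215.70005798339844), (33.96305465698242, 33.06953430175781), 88.00051879882812)
bracket 0.73 10817 [[0.538, -0.272, 0.037], [0.597, -0.189, 0.063], [0.712, -0.122, 0.123]] top [ 0.5976 -0.1987  0.1194] [0.073 0.114 0.017]
((624.8328857421875, -195.18649291992188), (70.03308868408203, 114.54817962646484), 3.6004531383514404)
5.25 [-4.00365540e-01  1.57799832e-01  9.59867170e-01  1.02407393e-04
  2.02117116e+00 -1.97204709e+00] [ 0.56954387 -0.20409096  0.34185169]
```

View pics/w12.png

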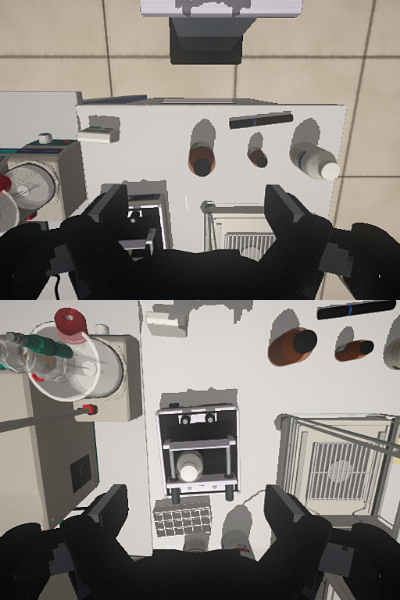

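```bash
python3 - <<'E'
from h import *
f=np.load('w2.npz'); c={'intrinsics':f['K'],'camera_from_world':f['T']}
P,u,v=cloud(f['d'],c)
def sel(x0,x1,y0,y1,z0,z1): return P[(P[:,0]>x0)&(P[:,0]<x1)&(P[:,1]>y0)&(P[:,1]<y1)&(P[:,2]>z0)&(P[:,2]<z1)]
b=sel(.45,.8,-.35,-.06,-.005,.006); print('bench z',np.median(b[:,2]))
X=sel(.5,.76,-.32,-.09,.05,.068);print('plat',np.median(X[:,2]),cv2.minAreaRect((X[:,:2]*1000).astype(np.float32)),np.percentile(X,[.5,99.5],axis=0).round(4).tolist())
t=sel(.52,.585,-.27,-.13,.083,.093)
n,lab,st,ce=0,0,0,0
for s in (t[t[:,1]>-.2],t[t[:,1]<-.2]):
    print('pin',len(s),s.mean(0).round(4),np.ptp(s,axis=0).round(4),(s.min(0)+s.max(0))/2)
for lo,hi in [(.07,.105),(.115,.13)]:
    j=sel(.575,.61,-.28,-.12,lo,hi);print('jaw',lo,len(j),np.percentile(j,[2,98],axis=0).round(4).tolist(),np.polyfit(j[:,1],j[:,0],1))
j=sel(.65,.72,-.28,-.12,.092,.103);print('bracket top',len(j),j.mean(0).round(4),np.percentile(j,[2,98],axis=0).round(4).tolist(),np.polyfit(j[:,1],j[:,0],1),cv2.minAreaRect((j[:,:2]*1000).astype(np.float32)))
E
```

```text
bench z 0.0007926079509472106
plat 0.06269669475101816 ((606.5040283203125, -218.19113159179688), (223.7838592529297, 196.9849090576172), 3.724447727203369) [[0.5147, -0.3193, 0.0542], [0.7166, -0.1166, 0.0677]]
pin 128 [ 0.5574 -0.179   0.0872] [0.0165 0.0164 0.0074] [ 0.55781742 -0.17950297  0.08675356]
pin 127 [ 0.5603 -0.2226  0.0871] [0.0167 0.0165 0.0065] [ 0.56063214 -0.22331953  0.08710587]
jaw 0.07 456 [[0.586, -0.2566, 0.0718], [0.6072, -0.1406, 0.1042]] [-0.04078335  0.58205601]
jaw 0.115 616 [[0.5903, -0.2457, 0.1152], [0.6028, -0.151, 0.1247]] [-0.06541528  0.58348701]
bracket top 692 [ 0.6725 -0.1927  0.0979] [[0.6652, -0.2546, 0.0923], [0.6809, -0.1316, 0.1004]] [-0.06606069  0.65974051] ((679.3163452148438, -193.48216247558594), (33.33572769165039, 127.91449737548828), 0.8606430888175964)
```

Wrist view: the shaker is in the lower middle, with the pins at its front edge at about (185,418) and (212,418), the jaw at (198,443) and the jar cap at (187,465). The pin spacing comes out at 43.7 mm against 44 nominal, and the platform height at 62.7 mm. The fitted frame has yaw ≈ 3.75° and origin ≈ (0.6287, -0.1965). Next I'll take the jar.

```bash
cat >> h.py <<'E'
YAW=.0655; A=[np.pi,0,np.pi+YAW]
def S(x,y,z=0): # shaker (mm) -> world
    c,s=np.cos(YAW),np.sin(YAW); return np.array([.6287+(c*x-s*y)/1e3,-.1965+(s*x+c*y)/1e3,z])
def st(tag):
    o=observe(); print(tag,round(o['time'],2),o['tcp_pos'].round(4),'F',o['force'].round(1),'w',round(o['gripper_width'],4),'gf',round(o['gripper_force'],1))
E
python3 - <<'E'
from h import *
J=np.array([.638,-.216])
robot.move_gripper(.074)
robot.goto([*J,.20],A); st('above')
print(robot.line_to([*J,.091],feed=.08,force_limit=12)); st('down')
robot.move_gripper(.03,grip_force=40); st('grip')
if observe()['gripper_width']<.042: raise SystemExit('no jar')
robot.line_to([*J,.215],feed=.12); st('up')
p,d,c=grab('scene','s1.png')
E
```

```text
above 6.19 [ 0.638  -0.2161  0.2014] F [0.1 0.1 0.2] w 0.0743 gf 0.0
False
down 7.71 [ 0.6384 -0.2161  0.0919] F [-0.1  0.3 -0. ] w 0.0743 gf 0.0
grip 8.06 [ 0.6383 -0.216   0.0917] F [0.1 0.8 2.2] w 0.0477 gf 41.8
up 9.24 [ 0.6377 -0.2159  0.2136] F [ 0.1  0.  -2.8] w 0.048 gf 41.5
```

View pics/s1.png

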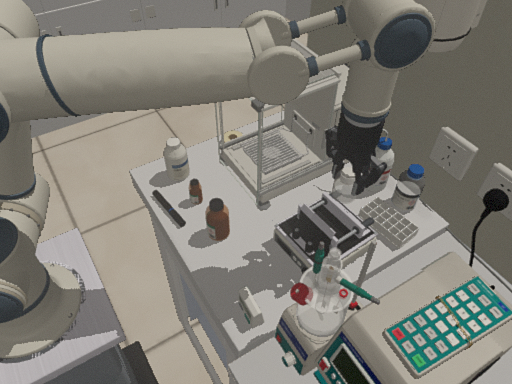

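The jar is in the gripper at about (345,178) and clear of the shaker. Now I'll set it on the bench, then go look at the amber bottle with the wrist camera.

```bash
python3 - <<'E'
from h import *
robot.line_to([.43,-.155,.19],feed=.25)
robot.line_to([.43,-.155,.042],feed=.12)
print(robot.line_to([.43,-.155,.02],feed=.02,force_limit=5)); st('down')
robot.move_gripper(.07); st('rel')
robot.line_to([.43,-.155,.2],feed=.15)
robot.goto([.50,-.06,.26],[np.pi,0,np.pi]); st('look')
p,d,c=grab('wrist','w3.png')
P,u,v=cloud(d,c)
for q in ['amber_bottle','salt_jar']:
    r=spotter.cut_out('wrist',q)
    if not r: print(q,'none'); continue
    X,_,_=cloud(d,c,r[0]['mask'])
    zt=np.percentile(X[:,2],97)
    t=X[X[:,2]>zt-.004]; (cx,cy),rad=cv2.minEnclosingCircle((t[:,:2]*1000).astype(np.float32))
    print(q,r[0]['score'],len(X),np.percentile(X,[2,98],axis=0).round(3).tolist(),'top',zt.round(4),len(t),t.mean(0).round(4),cx,cy,rad)
    for lo in (.02,.04,.06,.075):
        s=X[(X[:,2]>lo)&(X[:,2]<lo+.012)]
        if len(s)>20: print('  z',lo,len(s),s.min(0).round(4),s.max(0).round(4))
for n in ['scene']:
    p,d,c=grab(n)
    for q in ['salt_jar','amber_bottle']: print(q,[(np.round(b['centre'],3).tolist(),round(b['score'],2)) for b in spotter.boxes_of(n,q)][:2])
E
```

```text
True
down 12.38 [ 0.4299 -0.155   0.0297] F [-1.1  1.   4.6] w 0.0481 gf 41.9
rel 12.72 [ 0.429  -0.1545  0.0283] F [-1.  -0.  -0.6] w 0.0698 gf 0.0
look 14.61 [ 0.4999 -0.0598  0.259 ] F [-0.6 -0.8 -0.4] w 0.0699 gf 0.0
amber_bottle 0.72 2086 [[0.412, -0.063, 0.001], [0.461, -0.014, 0.114]] top 0.1136 893 [ 0.4361 -0.0377  0.1125] 436.2191467285156 -37.7546501159668 16.113239288330078
  z 0.075 332 [ 0.4094 -0.0641  0.0775] [ 0.4624 -0.0114  0.087 ]
salt_jar 0.59 1689 [[0.411, -0.174, 0.007], [0.454, -0.13, 0.072]] top 0.0714 684 [ 0.4315 -0.1534  0.07  ] 431.9393615722656 -153.6395721435547 17.16728973388672
  z 0.02 59 [ 0.4096 -0.146   0.0201] [ 0.4554 -0.1291  0.0319]
  z 0.04 113 [ 0.4083 -0.1685  0.0401] [ 0.4555 -0.1297  0.052 ]
  z 0.06 1058 [ 0.4112 -0.174   0.06  ] [ 0.4525 -0.1333  0.0719]
salt_jar [([0.421, -0.166, 0.052], 0.77)]
amber_bottle [([0.426, -0.058, 0.079], 0.8)]
```

View pics/w3.png

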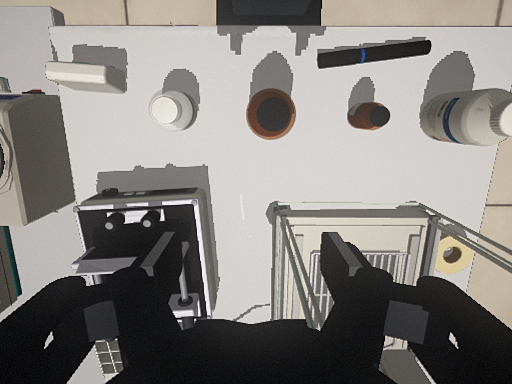

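The amber bottle is at pixel (271,113), measured (0.436, -0.038) with its top at 113 mm. The jar stands upright at (171,110). The dropper and white bottle are untouched. Next I'll grasp the amber bottle and carry it in front of the jaw.

```bash
python3 - <<'E'
from h import *
B=[.436,-.0378]
robot.move_gripper(.08)
robot.goto([*B,.16],A); st('above')
print(robot.line_to([*B,.053],feed=.1,force_limit=12)); st('down')
robot.move_gripper(.03,grip_force=70); st('grip')
if observe()['gripper_width']<.047: raise SystemExit('missed')
robot.line_to([*B,.22],feed=.15); st('up')
robot.line_to(S(-74,0,.22),feed=.2)
robot.line_to(S(-74,0,.146),feed=.1); st('front')
p,d,c=grab('scene','s2.png')
P,u,v=cloud(d,c,spotter.cut_out('scene','amber_bottle')[0]['mask'])
print(np.percentile(P,[2,50,98],axis=0).round(4).tolist())
cv2.imwrite('pics/s2c.png',cv2.resize(cv2.imread('pics/s2.png')[130:290,220:420],None,fx=3,fy=3))
E
```

```text
above 15.72 [ 0.4365 -0.0379  0.161 ] F [-0.3 -0.1  0.7] w 0.0803 gf 0.0
False
down 16.94 [ 0.4365 -0.0379  0.0539] F [ 0.3  0.1 -0.8] w 0.08 gf 0.0
grip 17.3 [ 0.4366 -0.038   0.054 ] F [ 0.  -0.4  4.9] w 0.0529 gf 73.6
up 18.57 [ 0.4356 -0.0377  0.2187] F [ 0.2  0.6 -3.2] w 0.0528 gf 73.5
front 20.62 [ 0.5552 -0.2015  0.147 ] F [ 0.2  0.  -2. ] w 0.0529 gf 73.6
[[0.5266, -0.2272, 0.1], [0.5372, -0.2133, 0.1573], [0.5593, -0.1888, 0.2055]]
```

View pics/s2c.png

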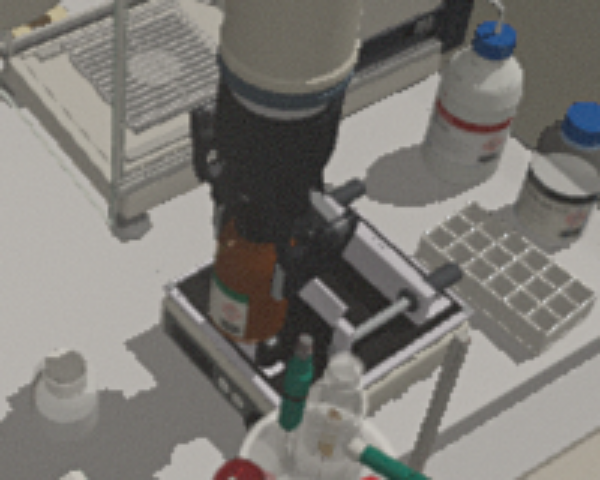

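The bottle hangs upright just in front of the jaw and above the pins, around (250,330) in the crop. Now push, lower, ease it onto the pins and check before release.

```bash
python3 - <<'E'
from h import *
for x in (-66,-55,-38.5):
    if robot.line_to(S(x,0,.146),feed=.05,force_limit=25): raise SystemExit(st('blocked'))
    st(x)
print(robot.line_to(S(-38.5,0,.124),feed=.05,force_limit=15)); st('mid')
print(robot.line_to(S(-38.5,0,.106),feed=.02,force_limit=7)); st('low')
p,d,c=grab('scene','s3.png')
for q in ('jaw','amber_bottle'):
    X,_,_=cloud(d,c,spotter.cut_out('scene',q)[0]['mask'])
    print(q,np.percentile(X,[2,50,98],axis=0).round(4).tolist())
cv2.imwrite('pics/s3c.png',cv2.resize(cv2.imread('pics/s3.png')[130:290,220:420],None,fx=3,fy=3))
E
```

```text
-66 21.02 [ 0.563  -0.2009  0.1462] F [-2.2 -1.3 -1.6] w 0.0526 gf 73.5
-55 21.39 [ 0.574  -0.2001  0.1458] F [-3.6 -0.2 -1.1] w 0.0529 gf 73.5
-38.5 21.88 [ 0.5903 -0.199   0.1459] F [-4.1 -0.1 -1. ] w 0.0527 gf 73.5
False
mid 22.47 [ 0.5895 -0.1988  0.1223] F [-4.6  0.2 -5. ] w 0.0527 gf 74.0
True
low 23.02 [ 0.5907 -0.1994  0.116 ] F [-0.2 -0.5  4.1] w 0.0533 gf 74.2
jaw [[0.6173, -0.2568, 0.07], [0.6218, -0.2419, 0.0933], [0.6606, -0.2173, 0.1225]]
amber_bottle [[0.5619, -0.2247, 0.0718], [0.5731, -0.2093, 0.1313], [0.5939, -0.1819, 0.1749]]
```

View pics/s3c.png

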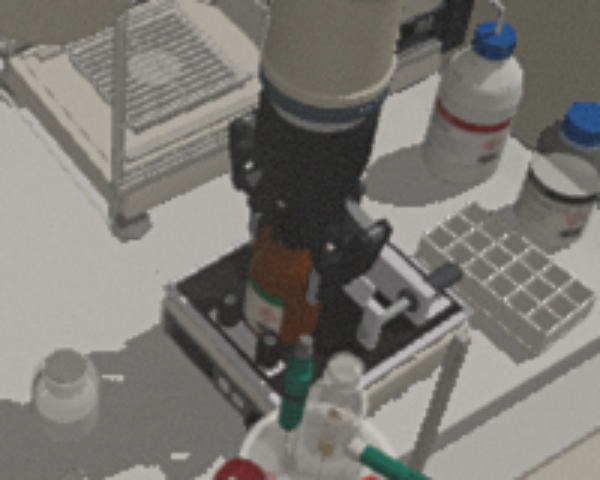

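The bottle is on the platform (TCP at 0.116, as predicted), upright, just behind the pins at (230,310) and (265,350). Now ease it forward and release.

```bash
python3 - <<'E'
from h import *
z=observe()['tcp_pos'][2]
print(robot.line_to(S(-42.5,0,z+.0005),feed=.01,force_limit=8)); st('ease')
robot.move_gripper(.066); st('rel'); robot.pause(.3)
o=observe()['tcp_pos']
robot.line_to([o[0],o[1],.25],feed=.12)
robot.goto([.5,-.17,.33],[np.pi,0,np.pi]); st('look')
p,d,c=grab('wrist','w4.png')
for q in ('amber_bottle','jaw','salt_jar'):
    X,_,_=cloud(d,c,spotter.cut_out('wrist',q)[0]['mask'])
    zt=np.percentile(X[:,2],97); t=X[X[:,2]>zt-.004]
    print(q,zt.round(4),t.mean(0).round(4),cv2.minEnclosingCircle((t[:,:2]*1000).astype(np.float32)))
print('berth',S(-41.5,0))
E
```

```text
True
ease 23.52 [ 0.5875 -0.1993  0.116 ] F [ 1.3 -0.8  2.9] w 0.053 gf 74.1
rel 23.81 [ 0.5866 -0.1993  0.1149] F [ 0.1  0.1 -0.6] w 0.066 gf 0.0
look 25.93 [ 0.5001 -0.17    0.3298] F [ 0.5 -0.1 -0.9] w 0.0662 gf 0.0
amber_bottle 0.1756 [ 0.5858 -0.1986  0.1747] ((586.9884643554688, -198.67868041992188), 16.107131958007812)Traceback (most recent call last):
  File "<stdin>", line 10, in <module>
IndexError: list index out of range
```

View pics/w4.png

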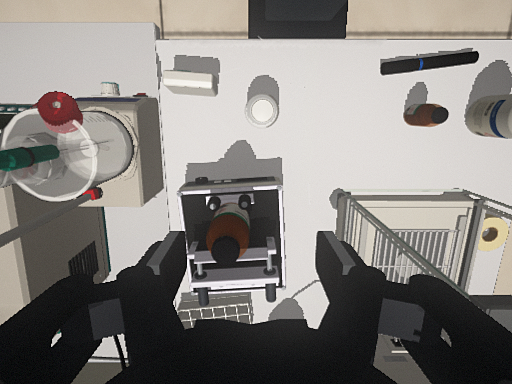

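The bottle stands upright against both pins at (213,203) and (245,202), with the jaw behind it. Its cap centre (0.587, -0.199) matches the berth (0.5873, -0.1992), and its top at 0.175 m is right for standing on the platform. The jar stands at (262,110).

```bash
python3 -c "
from h import *
print(robot.job_done())"
```

```text
the job is handed in; nothing more can be done
None
```

I handed in the job at about 26 s on the robot's clock, with no verdict returned: the salt jar stands upright on the bench, and in the last picture the amber bottle stood upright on the platform against both pins with the jaw behind it, within about 1 mm of the berth point.

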